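# Hang a freshly lacquered railing collar to dry on its rod

### The job

The spool-shaped black railing collar lying on the draining grid is still wet with lacquer: without the gripper or arm ever touching it, take the empty drying rod from the rack by its wooden handle, pass it through the collar's bore, lift the collar on the rod and carry it over without dropping it. Lay the rod back in its own free pair of notches in the rack, seated in the notch bottoms with the handle on the robot's side as before, so that the collar hangs between the two rails, clear of both, then let go. Leave everything else on the bench, the grid and the rack as it is.

Things in the scene. Friction and masses are not known exactly. Their poses are not given: they have to be found in the camera images.
- rod: the empty drying rod, 200 mm long, 0.14 kg, lying in one of the rack's three pairs of notches (which one varies). Origin: on the axis of its plain steel shank (12 mm diameter, level), about midway between the rails. x points along the shank from handle to tip, z up. The shank runs from x = -62 to +72 mm. A load hung at the origin weighs on a grip about 100 mm away: hold the handle firmly.
- rod_handle (a point): middle of the rod's handle: pale wood with a brass ferrule, rectangular, 70 mm long (rod x from -132 to -62 mm), 18 mm wide (rod y) and 28 mm high (rod z from -18 to +10 mm); this point is at x = -97, z = -4 mm in the rod's frame. It overhangs the rack's front rail towards the robot.
- rod_tip (a point): the rod's slightly tapered tip, at x = +72 mm on its axis
- collar: the wet railing collar: glossy black metal spool, 56 mm long, 0.15 to 0.25 kg, two flanges of 76 mm diameter at its ends, a thinner waist, and a 30 mm round bore right through. Origin: centre of the bore, mid length; x is the bore's axis, level, alike both ways, 63 mm above the table. It lies between two grid bars that run along the bore, can slide along them, and can be entered from either end.
- rack: the drying rack, fixed. Origin: centre of its underside, on the table; z up. Two upright grey rails of 5 mm bar, 308 mm long in y, at x = -50 (front, robot's side) and +50 mm; gap between them 95 mm; top edges 126.5 mm high. Each has 90 degree V notches, 30 mm wide, 15 mm deep, at y = -100, 0, +100 mm. A seated rod's axis is 120 mm high, along x. Drip tray below, 170 x 330 mm, rim 16 mm high.
- grid: the draining grid, fixed: a shallow tray 170 x 210 mm with five round steel bars (8 mm diameter, tops 30 mm above the table) along its x axis at y = -80, -40, 0, 40 and 80 mm; rims 22 to 30 mm high. Origin: centre of its underside, on the table. The collar lies over y = +60 or -60 mm, the finial over the other.
- loaded_collars: bystander: a rod like the empty one, with two small dry black collars (56 mm diameter) on it, lying in another pair of notches of the rack. Origin and axes as the empty rod's.
- loaded_rings: bystander: a rod like the empty one, with three dry black pull rings (64 mm diameter, reaching 48 mm below and 16 mm above the rod's axis) on it, in the remaining pair of notches. Origin and axes as the empty rod's.
- finial: bystander: a solid glossy black ball finial, 83 mm long, 60 mm in diameter, no bore, also wet, lying on the draining grid 120 mm beside the collar. Origin: on its axis at mid length, 53 mm above the table.
- key: bystander: a big brass key, 140 mm long, 12 mm thick, lying flat on the table between grid and rack. Origin near its middle, x along the shank.
- rose: bystander: a round black scalloped door rose with a pull ring, 126 mm across, about 30 mm high, lying on the table beyond the grid and rack. Origin: its centre, underneath.
- tin: bystander: an upright tin with a red band, 84 mm diameter, 105 mm high, on the far side of the table. Origin: centre of its base.
- hinge_strap: bystander: a flat black strap hinge, 185 mm long, 5 to 14 mm high, lying on the far side of the table.
Things that resemble listed ones, but are neither listed nor needed, are in the scene too. Of the things that look like the rod, the largest one is meant.

How it is judged (in metres and radians):
On the way, in this order (a step that is already met when the one before it is completed fails the run):
1. the rod is through the bore of the collar, its tip out at the far side (x of collar in the frame of rod between -0.025 and 0.035 m and y of collar in the frame of rod between -0.014 and 0.014 m and z of collar in the frame of rod between -0.014 and 0.014 m and angle between the x axis of collar and the x axis of rod, either way round below 0.3 rad), for 0.1 s.
2. the collar hangs on the rod, lifted clear of the draining grid (all of step 1 and height (world z) of collar above 0.085 m and contact force between collar and grid below 0.05 N), for 0.3 s.
At the end, for the whole second after the job is handed in: The rod rests in a pair of notches: axis 120 mm high within 4 mm, sideways within 5 mm, lengthwise within 10 mm of centred, parallel within 0.06 rad. The collar hangs on it, 2 to 14 mm below its axis, within 18.5 mm of midway between the rails and within 0.2 rad of the rod. Both at rest (x of rod in the frame of rack between -0.01 and 0.01 m and z of rod in the frame of rack between 0.116 and 0.124 m and (y of rod in the frame of rack between -0.105 and -0.095 m or y of rod in the frame of rack between -0.005 and 0.005 m or y of rod in the frame of rack between 0.095 and 0.105 m) and angle between the x axis of rod and the x axis of rack, either way round below 0.06 rad and x of rod_handle in the frame of rack below -0.08 m and x of collar in the frame of rack between -0.0185 and 0.0185 m and y of collar in the frame of rod between -0.012 and 0.012 m and z of collar in the frame of rod between -0.014 and -0.002 m and angle between the x axis of collar and the x axis of rod, either way round below 0.2 rad and linear speed of collar below 0.03 m/s and linear speed of rod below 0.02 m/s); the robot touches nothing.
It fails at once if the gripper or arm touches the wet collar (contact force between any of the fingers, the arm and collar above 0.3 N).
It fails at once if the collar is dropped onto the table, into the drip tray or off the grid (height (world z) of collar below 0.052 m).
It fails at once if a loaded rod in the rack or the wet finial is disturbed (moved more than 20 mm) (distance of any of loaded_collars, loaded_rings, finial from where it was at the start of the episode above 0.02 m).
It fails at once if the key, door rose, tin or strap hinge is disturbed (moved more than 20 mm) (distance of any of key, rose, tin, hinge_strap from where it was at the start of the episode above 0.02 m).
It also fails if it takes over 58 s, if anything falls off the work surface, if the arm or the gripper's body presses on something with over 40 N, if the wrist force passes 120 N, or if a joint passes its speed limit or range.

### The arm

A 7-joint arm with a two-finger parallel gripper is mounted at the origin on the work surface. World frame = base frame: x ahead of the robot, y to its left, z up, the work surface at z = 0. Lengths are in mm, angles in rad, forces in N, time in s.
With the tool pointing down it reaches from about 400 to 850 mm from the base axis. Payload 4.4 kg.
Tool frame: the origin (TCP) lies between the finger pads; the fingertips stand 17 mm ahead of it and the grasp point (between the pads) lies 2 mm behind it (tip_reach is the distance from the TCP to the fingertips, in mm); z points along the fingers, y is the direction in which the jaws open and shut (so a half turn about z gives the same grasp; the last joint's range is limited). The gripper opens to 94 mm and grips with 3 to 60 N. Pads are 16 mm wide; open, the fingers measure 119 mm over their backs; the gripper's body (75 mm by 177 mm) begins 78 mm behind the grasp point.
Start: joints at [1.157, 0.628, 0.038, 1.517, -0.027, 0.996, -0.02], TCP at [221.568, -611.086, 222.478] pointing down, gripper open.
Joint ranges: [-3.06, 3.06], [-0.37, 2.12], [-1.25, 1.32], [0.18, 2.47], [-1.1, 4.24], [0.23, 1.98], [-2.94, 2.94]. Speed limits (rad/s): [2.57, 2.57, 3.14, 3.14, 3.14, 3.14, 3.14].

### API

Orientations are given as a rotation vector (axis times angle).
In Python, from cell import * gives the robot as it stands.
- The arm moves only by the tool play_rows, never from a script. Its arguments are lists of equal length, an entry for each row: "rotation": the turn, a rotation vector about the tool's x, y, z in degrees, a list of three; "xyz": the shift along the tool's x, y, z in mm, a list of three; "fingers": the finger opening in mm, from 0 to 94. A call has 1 to 8 rows; each row shifts and turns the commanded pose from where the row before left it, along the tool's axes as they then stand; what a row does not reach is not made up. A row lasts 1/12 s, in which the tool goes at most 41.7 mm and 7.16 degrees, less where a joint would pass 70% of its speed; a pose out of reach is approached as far as the arm can. A call is refused whole if a number of a shift passes 41.7 or a number of a turn 7.16, either way. A call with a gripper value outside its range is refused whole. The fingers move at their own pace and stop on an object; "squeeze" is the grip in N (left out, the last holds). Time passes only in rows, so rows that do not move let the fingers close. It gives the time, the measured TCP pose, the force and the opening at its end, in the units of the state.
- sense(): the state, without advancing time (a new reading comes with each control period).
- read_camera(name): name is "side" or "top"; returns a dict with "pixels" (384x512x3 uint8, blue, green, red), "fx", "fy", "cx", "cy" (pixels), "xyz" and "orientation" of the camera in the world. Camera axes: x right, y up, looking along -z (the intrinsics and any distortion apply to the point x, -y, -z); pixel columns grow to the right and rows downward; lengths in mm; the calibration is good to about 2 mm. A picture is of the moment at which its call begins. There is no depth.
- sign_off(): hands the job in, once; it reports no verdict.
The state is a dict: "clock": time; "joints": joint angles; "joint_vel": joint speeds; "effort": joint torques, N m; "eef_pos": TCP position; "ee_rot": TCP orientation; "contact_force": force on the tool from outside, world axes, zero at the start; "torque": the same for the moment, N m; "grip_width": opening from 0.0 (shut) to 1.0 (fully open).
Only numpy, scipy, OpenCV 4.12 (cv2) and the standard library are available. Lean on these libraries where they do the work, as an engineer would, in place of code of your own. Each camera call takes 0.05 s, during which the arm holds its last target. There are 200 camera calls.

## Working session

There is one attempt and no reset: what is moved stays moved. The work goes in short steps, Python scripts to look and compute and a tool call to move; the robot and the scene stay as the last step left them, time stands still between calls to the robot, and variables do not carry over. Pictures are saved under pics/ and viewed, about 8 in all and at most 12, crops included, and the job is handed in when it is done.

Besides the shell and the picture viewer there is one more tool, called after "Call:" as name(argument=value, ...), one argument or row to a line, values as JSON. play_rows: Moves the arm, as the interface text tells. Its arguments: {"type":"object","properties":{"rotation":{"type":"array","items":{"type":"array","items":{"type":"number"}}},"xyz":{"type":"array","items":{"type":"array","items":{"type":"number"}}},"fingers":{"type":"array","items":{"type":"number"}},"squeeze":{"type":"number"}},"required":["rotation","xyz","fingers"]}

```bash
mkdir -p pics; ls
python3 - <<'E'
from cell import *
import cv2,numpy as np
s=sense();print({k:np.round(v,3).tolist() for k,v in s.items()})
for n in("side","top"):
    c=read_camera(n);cv2.imwrite(f"pics/{n}0.png",c["pixels"]);np.save(f"pics/{n}0.npy",c,allow_pickle=True)
    print(n,{k:np.round(v,4).tolist() if not isinstance(v,str) else v for k,v in c.items() if k!="pixels"})
a=cv2.imread("pics/side0.png");b=cv2.imread("pics/top0.png")
E
```

```text
pics
{'clock': 0.0, 'joints': [1.157, 0.629, 0.038, 1.518, -0.027, 0.996, -0.02], 'joint_vel': [0.001, -0.001, -0.002, -0.001, 0.001, 0.0, -0.0], 'effort': [-0.0, -54.972, 1.143, -18.663, -0.052, 0.024, 0.0], 'eef_pos': [221.334, -610.472, 221.555], 'ee_rot': [-3.092, -0.543, 0.001], 'contact_force': [-0.04, 0.855, -0.392], 'torque': [-0.003, -0.02, -0.011], 'grip_width': 1.006}
side {'fx': 400.3143, 'fy': 400.3143, 'cx': 249.8984, 'cy': 198.4, 'xyz': [-65.7197, 648.2363, 813.028], 'orientation': [0.4232, -1.1687, -2.2405]}
top {'fx': 347.6031, 'fy': 347.6031, 'cx': 252.8738, 'cy': 189.9027, 'xyz': [483.3396, -120.1891, 1077.5367], 'orientation': [0.0651, -0.1021, -1.5583]}
```

View pics/top0.png

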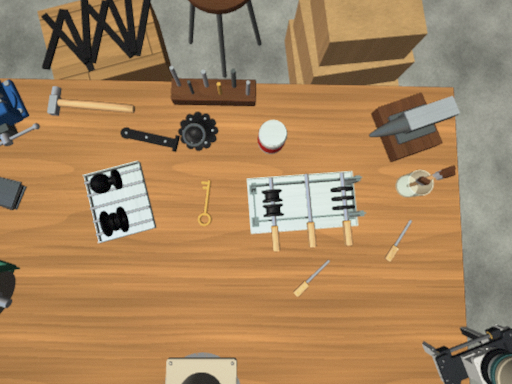

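View pics/side0.png

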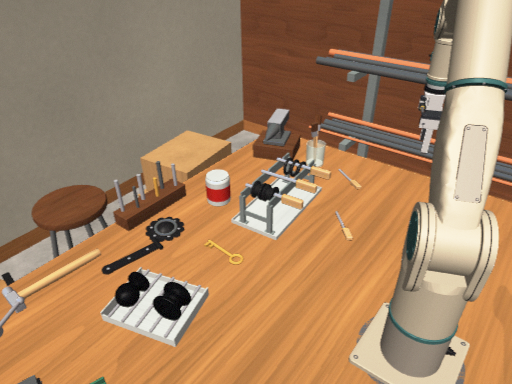

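The top view shows the grid at about (120,202) with two black objects, (105,181) and (115,220). The rack is at (303,203). The rod candidates are the middle rack rod at (310,215), between the collars rod (272,215) and the rings rod (345,210), and two small tools on the table at (312,278) and (399,240). The middle rack rod is the largest and the only empty one in notches. I'll confirm it in an enlarged crop.

Run:
```python
import cv2,numpy as np
a=cv2.imread("pics/side0.png");b=cv2.imread("pics/top0.png")
f=lambda im,x0,x1,y0,y1,w,h:cv2.resize(im[y0:y1,x0:x1],(w,h),interpolation=cv2.INTER_CUBIC)
out=np.vstack([np.hstack([f(b,70,170,150,250,300,300),f(b,235,385,160,260,450,300)]),
 np.hstack([f(a,95,215,260,345,400,283),f(a,225,345,150,250,350,283)])])
cv2.imwrite("pics/crop1.png",out)
```

```text
(no output)
```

View pics/crop1.png

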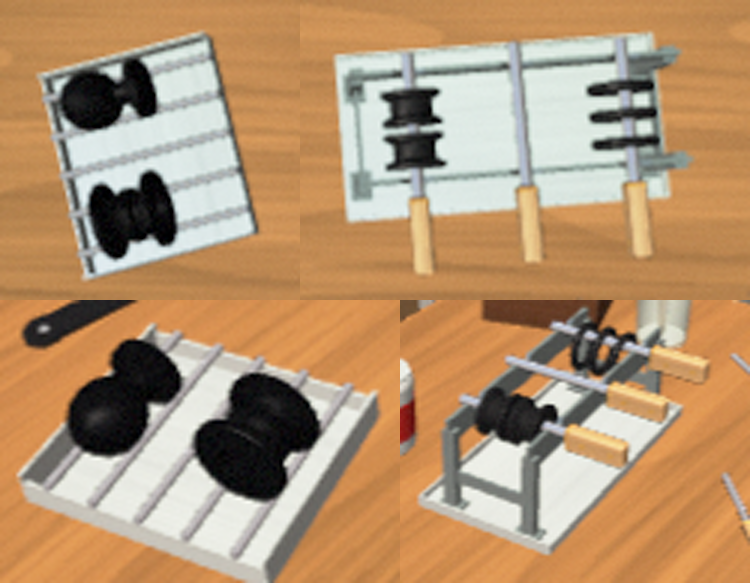

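Crop: the spool with two equal flanges is the collar, top-view pixel (115,220). The finial is the ball at (105,181). The middle rack rod, with its handle at about (312,235), is empty and full-sized, so it is the one meant.

```bash
cat > h.py <<'E'
import cv2,numpy as np
from scipy.spatial.transform import Rotation as R
def cam(c):
    return R.from_rotvec(c["orientation"]).as_matrix(),np.array(c["xyz"],float)
def ray(c,u,v):
    M,p=cam(c); d=M@np.array([(u-c["cx"])/c["fx"],-(v-c["cy"])/c["fy"],-1.]); return p,d/np.linalg.norm(d)
def onz(c,u,v,z):
    p,d=ray(c,u,v); return p+d*(z-p[2])/d[2]
def tri(c1,a,c2,b):
    p,d=ray(c1,*a);q,e=ray(c2,*b)
    s,t=np.linalg.lstsq(np.c_[d,-e],q-p,rcond=None)[0]
    return (p+s*d+q+t*e)/2,np.linalg.norm(p+s*d-q-t*e)
def proj(c,P):
    M,p=cam(c);q=M.T@(np.asarray(P,float)-p);return np.array([c["cx"]-c["fx"]*q[0]/q[2],c["cy"]+c["fy"]*q[1]/q[2]])
def blobs(mask,roi,amin=20):
    x0,x1,y0,y1=roi;m=np.zeros_like(mask);m[y0:y1,x0:x1]=mask[y0:y1,x0:x1]
    n,l,st,ce=cv2.connectedComponentsWithStats(m.astype(np.uint8))
    return [(st[i,4],ce[i],(l==i)) for i in range(1,n) if st[i,4]>=amin]
def rect(m): # rotated rect of a mask
    p=np.argwhere(m)[:,::-1].astype(np.float32);return cv2.minAreaRect(p)
def wood(im):
    h=cv2.cvtColor(im,cv2.COLOR_BGR2HSV).astype(int);return (h[...,2]>200)&(h[...,1]>70)&(h[...,1]<150)&(h[...,0]<30)
def black(im): return im.max(2)<45
E
python3 - <<'E'
from h import *
np.set_printoptions(precision=1,suppress=True)
T=np.load("pics/top0.npy",allow_pickle=True).item();S=np.load("pics/side0.npy",allow_pickle=True).item()
t=T["pixels"];s=S["pixels"]
B=blobs(black(t),(80,160,160,245));Bs=blobs(black(s),(100,210,265,335))
for n,c,b in(("top",T,B),("side",S,Bs)):
    for a,ce,m in b:
        r=rect(m);print(n,a,ce,np.array(r[0]),np.array(r[1]),r[2])
        if n=="top":
            print(" box z63",[onz(c,*q,63)[:2].round(0).tolist() for q in cv2.boxPoints(r)])
for a in B:
    for b in Bs:print("tri",*tri(T,a[1],S,b[1]))
# grid white
h=cv2.cvtColor(t,cv2.COLOR_BGR2HSV)
w=(h[...,1]<40)&(h[...,2]>90)
for roi,nm in(((70,170,150,250),"grid"),((235,375,160,250),"rack")):
    m=sum(b[2] for b in blobs(w,roi,200));r=rect(m>0);print(nm,r,"\n",np.array([onz(T,*q,z)[:2] for q in cv2.boxPoints(r) for z in [30 if nm=="grid" else 16]]))
for a,ce,m in blobs(wood(t),(240,370,200,260)):
    r=rect(m);print("handle",a,ce,r[1],r[2],onz(T,*ce,130))
for a,ce,m in blobs(wood(s),(270,340,150,220)): print("sideh",a,ce)
print(t[235,312],t[240,312],t[200,308:314].tolist())
E
```

```text
top 455 [105.4 181.8] [105.4 181.7] [19.2 30.5] 75.0685806274414
 box z63 [[626.0, 337.0], [650.0, 253.0], [596.0, 236.0], [572.0, 319.0]]
top 521 [113.6 221.3] [113.8 221.3] [24.3 26.7] 74.47589111328125
 box z63 [[519.0, 303.0], [540.0, 231.0], [473.0, 209.0], [452.0, 281.0]]
side 94 [111.1 268. ] [113.  268.5] [ 7. 20.] 90.0
side 667 [131.5 289.2] [131.2 289.6] [22.1 36.4] 40.91438674926758
side 872 [171.8 300.6] [172.  300.6] [29.8 35.4] 37.5685920715332
tri [624.6 288.7 115.9] 58.54541936656799
tri [611.3 288.7  56.5] 0.6315885784794548
tri [570.2 261.7  37.7] 105.64224389641699
tri [540.9 281.8 161. ] 147.15019530865283
tri [528.3 281.6  99.8] 97.00190393544656
tri [496.2 256.2  64.4] 0.07677576258786056
grid ((118.20588684082031, 201.32354736328125), (70.57786560058594, 59.421226501464844), 75.96376037597656) 
 [[636.6 374.1]
 [683.  203.9]
 [477.  144.2]
 [433.1 311.6]]
rack ((305.52056884765625, 201.26763916015625), (55.37487030029297, 114.9680404663086), 85.60128784179688) 
 [[ 633.5 -123.4]
 [ 665.9 -480.1]
 [ 494.8 -489.1]
 [ 464.8 -138.2]]
handle 28 [363.3 200.6] (2.0, 13.0) 90.0 [ 559.  -446.5  130. ]
handle 100 [244.2 223.7] (11.0, 9.0) 90.0 [ 492.5 -119.5  130. ]
handle 203 [361.7 226.3] (14.0, 17.0) 90.0 [ 488.5 -440.5  130. ]
handle 138 [347.5 232.9] (24.278907775878906, 5.472704887390137) 84.2894058227539 [ 470.3 -401.1  130. ]
handle 135 [311.1 234.6] (24.389488220214844, 5.522148132324219) 85.60128784179688 [ 464.6 -301.5  130. ]
handle 207 [269.6 243.3] (28.0, 36.0) 90.0 [ 440.4 -188.6  130. ]
handle 154 [330.9 230.7] (7.0, 26.0) 90.0 [ 475.7 -355.7  130. ]
handle 49 [292.4 232.1] (2.0, 25.0) 90.0 [ 470.9 -250.5  130. ]
sideh 143 [320.4 171.7]
sideh 158 [306.4 185.2]
sideh 170 [291.6 200.7]
[135 196 231] [139 199 233] [[205, 192, 180], [164, 162, 156], [147, 148, 145], [210, 217, 201], [228, 233, 221], [227, 233, 221]]
```

Run:
```python
from h import *
np.set_printoptions(precision=1,suppress=True)
T=np.load("pics/top0.npy",allow_pickle=True).item();S=np.load("pics/side0.npy",allow_pickle=True).item()
t=T["pixels"];s=S["pixels"]
for roi,rs in(((335,356,215,250),0),((305,318,218,252),1),((268,284,222,255),2)):
    bl=[b for b in blobs(wood(t),roi)];m=max(bl,key=lambda b:b[0])
    p=np.argwhere(m[2])[:,::-1]; P=np.array([onz(T,*q,130)[:2] for q in p])
    v=np.linalg.svd(P-P.mean(0))[2][0]; v*=np.sign(v[0]);e=(P-P.mean(0))@v
    b=sorted(blobs(wood(s),(270,340,150,220)),key=lambda b:-b[1][0])[rs]
    print("top",P.mean(0),"yaw",np.degrees(np.arctan2(v[1],v[0])),e.min(),e.max(),"tri",*tri(T,m[1],S,b[1]))
# shank of the empty rod: rows 175-215, brightness-blueish pixels
h=cv2.cvtColor(t,cv2.COLOR_BGR2HSV)
for r in range(172,222,4): print(r,[(int(x),*t[r,x].tolist()) for x in range(304,314)])
```

```text
top [ 470.4 -401.1] yaw 4.439733311790545 -32.89583782302585 32.46466448606002 tri [ 470.9 -403.8  119.2] 1.7226154995005896
top [ 464.7 -301.5] yaw 4.6281929296221165 -33.684305764487455 31.891895822082773 tri [ 464.7 -303.3  119.4] 0.7531635280951632
top [ 448.2 -201.5] yaw 0.3410482672323266 -36.19970304215849 38.85424887086065 tri [ 450.4 -200.4  122.5] 6.279286430375783
172 [(304, 83, 138, 192), (305, 78, 134, 190), (306, 82, 134, 189), (307, 82, 138, 193), (308, 83, 136, 191), (309, 83, 137, 193), (310, 84, 139, 194), (311, 82, 135, 190), (312, 83, 137, 191), (313, 82, 137, 191)]
176 [(304, 197, 199, 188), (305, 207, 192, 184), (306, 198, 186, 177), (307, 150, 151, 147), (308, 166, 172, 164), (309, 217, 225, 212), (310, 227, 233, 223), (311, 226, 233, 221), (312, 227, 234, 224), (313, 226, 233, 223)]
180 [(304, 185, 191, 183), (305, 201, 190, 183), (306, 206, 191, 180), (307, 174, 167, 166), (308, 139, 141, 137), (309, 176, 180, 164), (310, 189, 192, 175), (311, 177, 180, 162), (312, 171, 175, 158), (313, 169, 176, 160)]
184 [(304, 188, 197, 183), (305, 187, 184, 172), (306, 20
[... 1492 characters left out ...]
3), (313, 230, 236, 224)]
212 [(304, 230, 234, 223), (305, 229, 233, 222), (306, 229, 234, 223), (307, 209, 215, 205), (308, 201, 190, 182), (309, 208, 191, 180), (310, 175, 168, 165), (311, 149, 153, 148), (312, 209, 217, 202), (313, 226, 232, 220)]
216 [(304, 193, 202, 185), (305, 177, 183, 169), (306, 171, 177, 163), (307, 151, 155, 146), (308, 181, 175, 164), (309, 208, 190, 179), (310, 187, 178, 173), (311, 133, 133, 133), (312, 157, 159, 145), (313, 183, 185, 168)]
220 [(304, 226, 230, 219), (305, 226, 231, 219), (306, 226, 232, 220), (307, 225, 230, 219), (308, 205, 209, 198), (309, 201, 187, 179), (310, 199, 186, 176), (311, 158, 156, 153), (312, 154, 160, 150), (313, 205, 214, 198)]
```

Call:
play_rows(
  rotation=[
    [0, 0, 5.1],
    [0, 0, 5.1],
    [0, 0, 5.1],
    [0, 0, 0],
    [0, 0, 0],
    [0, 0, 0],
    [0, 0, 0],
    [0, 0, 0],
  ],
  xyz=[
    [0, 0, 0],
    [0, 0, 0],
    [0, 0, 0],
    [23.6, -24.1, 0],
    [23.6, -24.1, 0],
    [23.6, -24.1, 0],
    [23.6, -24.1, 0],
    [23.6, -24.1, 0],
  ],
  fingers=[70, 70, 70, 70, 70, 70, 70, 70],
  squeeze=60,
)

```text
clock: 0.77
eef_pos: [330.1, -479.8, 222.1]
ee_rot: [-3.138, -0.126, 0.001]
contact_force: [0.0, -0.4, -0.3]
grip_width: 0.744
```

Call:
play_rows(
  rotation=[
    [0, 0, 0],
    [0, 0, 0],
    [0, 0, 0],
    [0, 0, 0],
    [0, 0, 0],
    [0, 0, 0],
    [0, 0, 0],
    [0, 0, 0],
  ],
  xyz=[
    [23.6, -24.1, 0],
    [23.6, -24.1, 0],
    [23.6, -24.1, 0],
    [23.6, -24.1, 0],
    [23.6, -24.1, 0],
    [23.6, -24.1, 0],
    [23.6, -24.1, 0],
    [0, 0, 0],
  ],
  fingers=[70, 70, 70, 70, 70, 70, 70, 70],
)

```text
clock: 1.43
eef_pos: [485.9, -292.2, 222.0]
ee_rot: [-3.134, -0.144, -0.005]
contact_force: [-1.2, 0.8, -0.3]
grip_width: 0.743
```

```bash
cat >> h.py <<'E'
def st():
    from cell import sense
    s=sense();M=R.from_rotvec(s["ee_rot"]).as_matrix()
    print("t",round(s["clock"],2),"tcp",np.round(s["eef_pos"],1),"yaw x",round(np.degrees(np.arctan2(M[1,0],M[0,0])),2),"zdir",np.round(M[:,2],3),"F",np.round(s["contact_force"],1),"tq",np.round(s["torque"],2),"w",round(94*s["grip_width"],1),"q",np.round(s["joints"],2))
    return s,M
E
python3 - <<'E'
from h import *
from cell import read_camera
st()
T=read_camera("top")
cv2.imwrite("pics/top1.png",cv2.resize(T["pixels"][150:300,220:420],(800,600),interpolation=cv2.INTER_CUBIC))
E
```

```text
t 1.43 tcp [ 485.9 -292.2  222. ] yaw x 5.25 zdir [ 0.003  0.005 -1.   ] F [-1.2  0.8 -0.3] tq [0.03 0.   0.05] w 69.8 q [ 0.43  0.51  0.1   1.76 -0.07  0.88 -0.92]
```

View pics/top1.png

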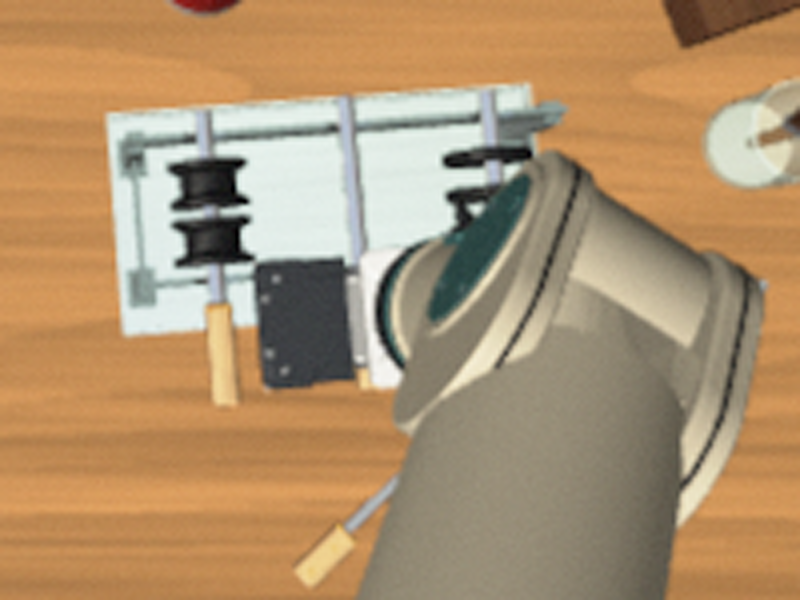

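The arm hides the grasp, but the jaw bracket sits over the handle. The TCP shows overshoot from the fast motion, so I'll let it settle.

Call:
play_rows(
  rotation=[
    [0, 0, 0],
    [0, 0, 0],
    [0, 0, 0],
    [0, 0, 0],
    [0, 0, 0],
  ],
  xyz=[
    [0, 0, 0],
    [0, 0, 0],
    [0, 0, 0],
    [0, 0, 0],
    [0, 0, 0],
  ],
  fingers=[70, 70, 70, 70, 70],
)

```text
clock: 1.9
eef_pos: [479.8, -301.0, 222.5]
ee_rot: [3.139, 0.124, -0.0]
contact_force: [0.0, -0.3, 0.3]
grip_width: 0.745
```

```bash
python3 -c "
from h import *
st()"
```

```text
t 1.9 tcp [ 479.8 -301.   222.5] yaw x 4.51 zdir [-0. -0. -1.] F [ 0.  -0.3  0.3] tq [0.08 0.04 0.  ] w 70.0 q [ 0.44  0.51  0.11  1.76 -0.07  0.88 -0.92]
```

Call:
play_rows(
  rotation=[
    [0, 0, 0],
    [0, 0, 0],
    [0, 0, 0],
    [0, 0, 0],
    [0, 0, 0],
    [0, 0, 0],
    [0, 0, 0],
    [0, 0, 0],
  ],
  xyz=[
    [0, 0, 18],
    [0, 0, 18],
    [0, 0, 18],
    [0, 0, 18],
    [0, 0, 18],
    [0, 0, 12],
    [0, 0, 6],
    [0, 0, 0],
  ],
  fingers=[70, 70, 70, 70, 70, 70, 70, 70],
)

```text
clock: 2.57
eef_pos: [479.5, -299.9, 113.3]
ee_rot: [-3.138, -0.126, 0.003]
contact_force: [-0.1, 0.5, 0.5]
grip_width: 0.746
```

Call:
play_rows(
  rotation=[
    [0, 0, 0],
    [0, 0, 0],
    [0, 0, 0],
    [0, 0, 0],
    [0, 0, 0],
    [0, 0, 0],
    [0, 0, 0],
    [0, 0, 0],
  ],
  xyz=[
    [0, 0, 0],
    [0, 0, 0],
    [0, 0, 0],
    [0, 0, 0],
    [0, 0, 0],
    [0, 0, 0],
    [0, 0, 0],
    [0, 0, 0],
  ],
  fingers=[60, 50, 40, 35, 30, 25, 20, 15],
  squeeze=15,
)

```text
clock: 3.23
eef_pos: [480.8, -301.7, 114.9]
ee_rot: [3.136, 0.126, 0.002]
contact_force: [-0.7, -6.7, 1.0]
grip_width: 0.218
```

```bash
python3 -c "
from h import *
st()"
```

```text
t 3.23 tcp [ 480.8 -301.7  114.9] yaw x 4.61 zdir [ 0.001 -0.003 -1.   ] F [-0.7 -6.7  1. ] tq [-1.38  0.11 -0.03] w 20.5 q [ 0.45  0.65  0.08  1.86 -0.08  0.63 -0.9 ]
```

Call:
play_rows(
  rotation=[
    [0, 0, 0],
    [0, 0, 0],
    [0, 0, 0],
    [0, 0, 0],
  ],
  xyz=[
    [0, 1, 0],
    [0, 0.5, 0],
    [0, 0, 0],
    [0, 0, 0],
  ],
  fingers=[15, 15, 10, 10],
)

```text
clock: 3.57
eef_pos: [480.8, -302.6, 114.9]
ee_rot: [3.138, 0.125, 0.001]
contact_force: [-0.7, -3.1, 4.0]
grip_width: 0.191
```

```bash
python3 -c "
from h import *
st()"
```

```text
t 3.57 tcp [ 480.8 -302.6  114.9] yaw x 4.58 zdir [ 0.001 -0.001 -1.   ] F [-0.7 -3.1  4. ] tq [-0.91  0.05 -0.11] w 17.9 q [ 0.46  0.65  0.08  1.85 -0.08  0.64 -0.9 ]
```

Call:
play_rows(
  rotation=[
    [0, 0, 0],
    [0, 0, 0],
    [0, 0, 0],
    [0, 0, 0],
    [0, 0, 0],
  ],
  xyz=[
    [0, 1, 0],
    [0, 0, 0],
    [0, 0, 0],
    [0, 0, 0],
    [0, 0, 0],
  ],
  fingers=[8, 8, 8, 8, 8],
  squeeze=60,
)

```text
clock: 3.98
eef_pos: [480.9, -302.8, 114.8]
ee_rot: [3.138, 0.127, 0.001]
contact_force: [-0.4, -4.0, 5.3]
grip_width: 0.188
```

```bash
python3 -c "
from h import *
st()"
```

```text
t 3.98 tcp [ 480.9 -302.8  114.8] yaw x 4.62 zdir [ 0.001 -0.001 -1.   ] F [-0.4 -4.   5.3] tq [-0.72  0.09 -0.06] w 17.7 q [ 0.46  0.65  0.08  1.85 -0.09  0.64 -0.9 ]
```

Call:
play_rows(
  rotation=[
    [0, 0, 0],
    [0, 0, 0],
    [0, 0, 0],
    [0, 0, 0],
    [0, 0, 0],
    [0, 0, 0],
    [0, 0, 0],
    [0, 0, 0],
  ],
  xyz=[
    [0, 0, -6],
    [0, 0, -15],
    [0, 0, -20],
    [0, 0, -20],
    [0, 0, -20],
    [0, 0, -20],
    [0, 0, -15],
    [0, 0, -4],
  ],
  fingers=[8, 8, 8, 8, 8, 8, 8, 8],
)

```text
clock: 4.65
eef_pos: [481.5, -301.2, 236.2]
ee_rot: [-3.138, -0.129, -0.003]
contact_force: [0.6, 0.6, -0.9]
grip_width: 0.19
```

Call:
play_rows(
  rotation=[
    [0, 0, -6.3],
    [0, 0, -6.3],
    [0, 0, -6.3],
    [0, 0, -6.3],
    [0, 0, -6.3],
    [0, 0, -6.3],
    [0, 0, -6.3],
    [0, 0, -6.3],
  ],
  xyz=[
    [0, 0, 0],
    [0, 0, 0],
    [0, 0, 0],
    [0, 0, 0],
    [0, 0, 0],
    [0, 0, 0],
    [0, 0, 0],
    [0, 0, 0],
  ],
  fingers=[8, 8, 8, 8, 8, 8, 8, 8],
)

```text
clock: 5.32
eef_pos: [479.8, -300.7, 233.0]
ee_rot: [-2.778, -1.459, 0.002]
contact_force: [-0.3, 0.3, -1.1]
grip_width: 0.187
```

Call:
play_rows(
  rotation=[
    [0, 0, -6.3],
    [0, 0, -6.3],
    [0, 0, -6.3],
    [0, 0, -6.3],
    [0, 0, -6.3],
    [0, 0, -6.3],
    [0, 0, -6.3],
    [0, 0, -6.3],
  ],
  xyz=[
    [0, 0, 0],
    [0, 0, 0],
    [0, 0, 0],
    [0, 0, 0],
    [0, 0, 0],
    [0, 0, 0],
    [0, 0, 0],
    [0, 0, 0],
  ],
  fingers=[8, 8, 8, 8, 8, 8, 8, 8],
)

```text
clock: 5.98
eef_pos: [479.9, -300.9, 233.1]
ee_rot: [-1.892, -2.503, -0.001]
contact_force: [0.7, 0.1, -1.5]
grip_width: 0.189
```

Call:
play_rows(
  rotation=[
    [0, 0, 0],
    [0, 0, 0],
    [0, 0, 0],
    [0, 0, 0],
    [0, 0, 0],
    [0, 0, 0],
    [0, 0, 0],
    [0, 0, 0],
  ],
  xyz=[
    [20, 10, 0],
    [20, 10, 0],
    [20, 10, 0],
    [20, 10, 0],
    [20, 10, 0],
    [20, 10, 0],
    [20, 10, 0],
    [0, 0, 0],
  ],
  fingers=[8, 8, 8, 8, 8, 8, 8, 8],
)

```text
clock: 6.65
eef_pos: [511.0, -141.9, 233.7]
ee_rot: [-1.89, -2.504, -0.005]
contact_force: [-0.2, 1.1, -2.3]
grip_width: 0.185
```

```bash
python3 -c "
from h import *
st()"
```

```text
t 6.65 tcp [ 511.  -141.9  233.7] yaw x 105.91 zdir [-0.002  0.005 -1.   ] F [-0.2  1.1 -2.3] tq [-0.07 -0.13  0.  ] w 17.4 q [ 0.49  0.47 -0.39  1.83  0.22  0.89  0.28]
```

Call:
play_rows(
  rotation=[
    [0, 0, 0],
    [0, 0, 0],
    [0, 0, 0],
    [0, 0, 0],
    [0, 0, 0],
    [0, 0, 0],
    [0, 0, 0],
    [0, 0, 0],
  ],
  xyz=[
    [22, 11, 0],
    [22, 11, 0],
    [22, 11, 0],
    [22, 11, 0],
    [22, 11, 0],
    [22, 11, 0],
    [22, 11, 0],
    [22, 11, 0],
  ],
  fingers=[8, 8, 8, 8, 8, 8, 8, 8],
)

```text
clock: 7.32
eef_pos: [547.8, 45.4, 233.4]
ee_rot: [-1.901, -2.498, 0.003]
contact_force: [-0.1, 0.6, -1.4]
grip_width: 0.186
```

Call:
play_rows(
  rotation=[
    [0, 0, 0],
    [0, 0, 0],
    [0, 0, 0],
    [0, 0, 0],
    [0, 0, 0],
    [0, 0, 0],
    [0, 0, 0],
    [0, 0, 0],
  ],
  xyz=[
    [0, 0, 20],
    [0, 0, 20],
    [0, 0, 20],
    [0, 0, 20],
    [0, 0, 20],
    [0, 0, 0],
    [0, 0, 0],
    [0, 0, 0],
  ],
  fingers=[8, 8, 8, 8, 8, 8, 8, 8],
)

```text
clock: 7.98
eef_pos: [549.1, 44.4, 134.9]
ee_rot: [-1.903, -2.5, -0.0]
contact_force: [0.1, 0.0, -0.5]
grip_width: 0.187
```

Run:
```python
from h import *
from cell import read_camera
st()
T=read_camera("top");S=read_camera("side")
np.save("pics/t2.npy",T);np.save("pics/s2.npy",S)
f=lambda im,x0,x1,y0,y1,w,h:cv2.resize(im[y0:y1,x0:x1],(w,h),interpolation=cv2.INTER_CUBIC)
cv2.imwrite("pics/c2.png",np.vstack([f(T["pixels"],70,230,160,260,480,300),f(S["pixels"],90,250,210,310,480,300)]))
```

```text
t 7.98 tcp [549.1  44.4 134.9] yaw x 105.44 zdir [-0.  0. -1.] F [ 0.1  0.  -0.5] tq [-0.1  -0.13 -0.03] w 17.6 q [ 0.1   0.62 -0.35  1.88  0.31  0.7  -0.16]
```

View pics/c2.png

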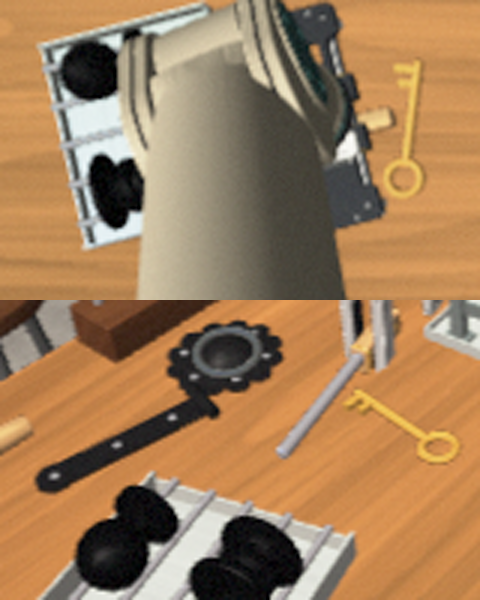

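Side view: the rod tip is at about px (184,261) and the shank meets the ferrule at about (210,229). The arm hides the rod in the top view. I'll compare these with the predictions to check for tilt.

Run:
```python
from h import *
np.set_printoptions(precision=1,suppress=True)
S=np.load("pics/s2.npy",allow_pickle=True).item()
p=np.array([549.1,44.4,140.1]);a=np.radians(105.4);u=np.array([np.cos(a),np.sin(a),0])
for d in(19,60,100,140,153):print(d,proj(S,p+d*u),proj(S,p+d*u+[0,0,5]))
im=S["pixels"].astype(int)
for r in range(228,266,3):
    row=im[r,175:220];m=(row[:,0]>row[:,2]-5)&(row[:,0]>95);print(r,(np.flatnonzero(m)+175).tolist())
# collar now in side
for b in blobs(black(S["pixels"]),(100,210,265,335)):print(b[0],b[1])
```

```text
19 [209.6 228.3] [209.5 226.8]
60 [202.3 237.5] [202.2 236. ]
100 [194.8 247.1] [194.6 245.6]
140 [186.8 257.2] [186.6 255.7]
153 [184.1 260.6] [183.9 259.1]
228 [175, 177, 178, 179, 208, 209]
231 [206]
234 [204]
237 [201, 202]
240 [199]
243 [196]
246 [194, 195]
249 [192, 193]
252 [189, 190]
255 [187]
258 [184]
261 []
264 []
95 [111.1 268. ]
669 [131.5 289.2]
885 [171.8 300.5]
```

Call:
play_rows(
  rotation=[
    [0, 0, 0],
    [0, 0, 0],
    [0, 0, 0],
    [0, 0, 0],
    [0, 0, 0],
    [0, 0, 0],
    [0, 0, 0],
    [0, 0, 0],
  ],
  xyz=[
    [0, 5, 20],
    [0, 0, 20],
    [0, 0, 20],
    [0, 0, 12],
    [0, 0, 5],
    [0, 0, 0],
    [0, 0, 0],
    [0, 0, 0],
  ],
  fingers=[8, 8, 8, 8, 8, 8, 8, 8],
)

```text
clock: 8.75
eef_pos: [554.8, 45.7, 58.7]
ee_rot: [1.902, 2.498, 0.003]
contact_force: [0.1, 0.4, -1.4]
grip_width: 0.188
```

Call:
play_rows(
  rotation=[
    [0, 0, 0],
    [0, 0, 0],
    [0, 0, 0],
    [0, 0, 0],
    [0, 0, 0],
    [0, 0, 0],
  ],
  xyz=[
    [9, 0, 0],
    [9, 0, 0],
    [9, 0, 0],
    [0, 0, 0],
    [0, 0, 0],
    [0, 0, 0],
  ],
  fingers=[8, 8, 8, 8, 8, 8],
)

```text
clock: 9.25
eef_pos: [546.6, 71.6, 57.6]
ee_rot: [1.902, 2.5, -0.0]
contact_force: [-0.5, -0.6, -1.5]
grip_width: 0.187
```

Run:
```python
from h import *
from cell import read_camera
s,M=st()
d=np.array([496.2,256.2,63])-np.array(s["eef_pos"]);print("to collar in tool",(M.T@d).round(1))
S=read_camera("side");np.save("pics/s3.npy",S)
tip=np.array(s["eef_pos"])+153*M[:,0]+[0,0,5.2];print(proj(S,tip),proj(S,[496.2,256.2,63]))
cv2.imwrite("pics/c3.png",cv2.resize(S["pixels"][240:330,100:220],(800,600),interpolation=cv2.INTER_CUBIC))
```

```text
t 9.25 tcp [546.6  71.6  57.6] yaw x 105.46 zdir [ 0. -0. -1.] F [-0.5 -0.6 -1.5] tq [-0.14 -0.11 -0.  ] w 17.6 q [-0.    0.74 -0.27  1.92  0.37  0.53 -0.26]
to collar in tool [191.4   0.6  -5.5]
[180.33765029 289.99131238] [171.902261   300.97818567]
```

View pics/c3.png

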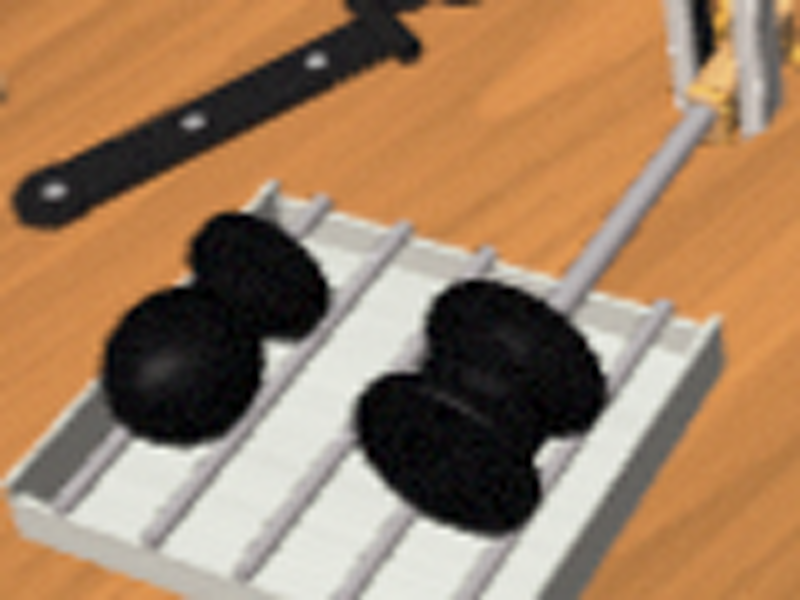

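The rod points at the far flange, on the line of the bore axis. I'll insert it in stages and watch the forces.

Call:
play_rows(
  rotation=[
    [0, 0, 0],
    [0, 0, 0],
    [0, 0, 0],
    [0, 0, 0],
    [0, 0, 0],
    [0, 0, 0],
  ],
  xyz=[
    [7, 0, 0],
    [7, 0, 0],
    [7, 0, 0],
    [7, 0, 0],
    [0, 0, 0],
    [0, 0, 0],
  ],
  fingers=[8, 8, 8, 8, 8, 8],
)

```text
clock: 9.8
eef_pos: [539.0, 99.4, 57.5]
ee_rot: [-1.901, -2.501, -0.0]
contact_force: [-0.1, 0.1, -1.2]
grip_width: 0.186
```

Call:
play_rows(
  rotation=[
    [0, 0, 0],
    [0, 0, 0],
    [0, 0, 0],
    [0, 0, 0],
    [0, 0, 0],
    [0, 0, 0],
  ],
  xyz=[
    [7, 0, 0],
    [7, 0, 0],
    [7, 0, 0],
    [0, 0, 0],
    [0, 0, 0],
    [0, 0, 0],
  ],
  fingers=[8, 8, 8, 8, 8, 8],
)

```text
clock: 10.3
eef_pos: [533.6, 118.6, 57.5]
ee_rot: [1.903, 2.499, -0.0]
contact_force: [0.0, 0.4, -1.3]
grip_width: 0.187
```

Run:
```python
from h import *
from cell import read_camera
s,M=st()
S=read_camera("side")
for b in blobs(black(S["pixels"]),(100,210,265,335)):print(b[0],b[1])
```

```text
t 10.3 tcp [533.6 118.6  57.5] yaw x 105.43 zdir [-0. -0. -1.] F [ 0.   0.4 -1.3] tq [-0.1  -0.11  0.  ] w 17.6 q [-0.1   0.73 -0.26  1.93  0.36  0.52 -0.34]
97 [110.95876289 268.05154639]
673 [131.45913819 289.1872214 ]
887 [171.73393461 300.49605411]
```

No contact, and the collar hasn't moved. The tip is now past mid-bore, with 61 mm left.

Call:
play_rows(
  rotation=[
    [0, 0, 0],
    [0, 0, 0],
    [0, 0, 0],
    [0, 0, 0],
    [0, 0, 0],
    [0, 0, 0],
    [0, 0, 0],
    [0, 0, 0],
  ],
  xyz=[
    [10, 0, 0],
    [10, 0, 0],
    [10, 0, 0],
    [10, 0, 0],
    [10, 0, 0],
    [8, 0, 0],
    [3, 0, 0],
    [0, 0, 0],
  ],
  fingers=[8, 8, 8, 8, 8, 8, 8, 8],
)

```text
clock: 11.02
eef_pos: [517.0, 179.0, 57.5]
ee_rot: [-1.9, -2.501, -0.001]
contact_force: [-0.6, 0.6, -1.4]
grip_width: 0.189
```

Call:
play_rows(
  rotation=[
    [0, 0, 0],
    [0, 0, 0],
    [0, 0, 0],
    [0, 0, 0],
  ],
  xyz=[
    [0, 0, 0],
    [0, 0, 0],
    [0, 0, 0],
    [0, 0, 0],
  ],
  fingers=[8, 8, 8, 8],
)

```text
clock: 11.35
eef_pos: [517.6, 176.9, 57.5]
ee_rot: [1.904, 2.498, -0.0]
contact_force: [-0.3, -0.0, -1.2]
grip_width: 0.19
```

Run:
```python
from h import *
from cell import read_camera
s,M=st()
d=np.array([496.2,256.2,63])-np.array(s["eef_pos"]);print("to collar in tool",(M.T@d).round(1))
S=read_camera("side")
for b in blobs(black(S["pixels"]),(100,210,265,335)):print(b[0],b[1])
cv2.imwrite("pics/c4.png",cv2.resize(S["pixels"][230:340,95:240],(791,600),interpolation=cv2.INTER_CUBIC))
```

```text
t 11.35 tcp [517.6 176.9  57.5] yaw x 105.37 zdir [ 0. -0. -1.] F [-0.3 -0.  -1.2] tq [-0.09 -0.1  -0.03] w 17.9 q [-0.22  0.73 -0.25  1.93  0.34  0.51 -0.44]
to collar in tool [82.2  0.4 -5.6]
97 [110.94845361 268.05154639]
30 [184.83333333 269.76666667]
675 [131.43555556 289.21925926]
822 [172.2676399  299.76155718]
```

View pics/c4.png

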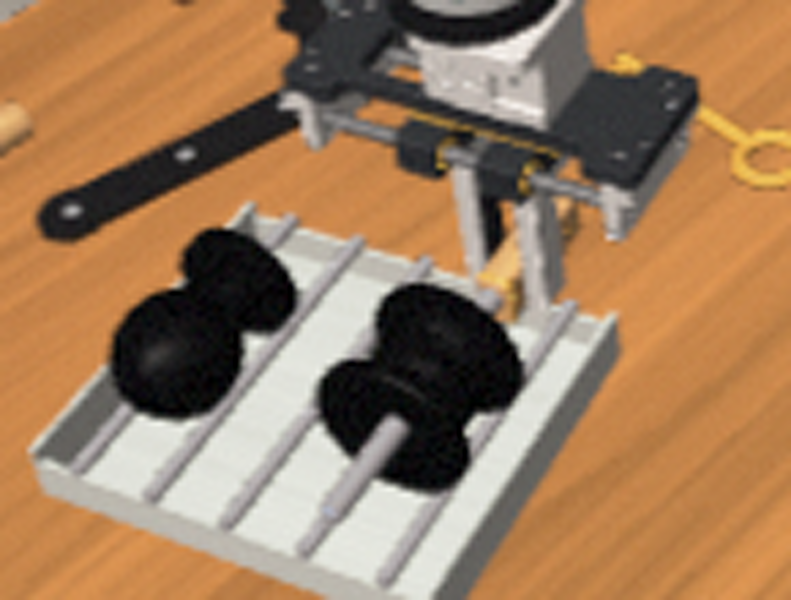

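The rod is through the bore with its tip out, about 1 mm off centred on the collar by the numbers. Lifting gently.

Call:
play_rows(
  rotation=[
    [0, 0, 0],
    [0, 0, 0],
    [0, 0, 0],
    [0, 0, 0],
    [0, 0, 0],
    [0, 0, 0],
    [0, 0, 0],
    [0, 0, 0],
  ],
  xyz=[
    [0, 0, -3],
    [0, 0, -3],
    [0, 0, -2],
    [0, 0, -2],
    [0, 0, -2],
    [0, 0, -2],
    [0, 0, -2],
    [0, 0, -2],
  ],
  fingers=[8, 8, 8, 8, 8, 8, 8, 8],
)

```text
clock: 12.07
eef_pos: [517.3, 177.5, 75.6]
ee_rot: [-1.903, -2.499, 0.0]
contact_force: [-0.7, 0.4, -3.7]
grip_width: 0.182
```

Call:
play_rows(
  rotation=[
    [0, 0, 0],
    [0, 0, 0],
    [0, 0, 0],
    [0, 0, 0],
    [0, 0, 0],
    [0, 0, 0],
    [0, 0, 0],
    [0, 0, 0],
  ],
  xyz=[
    [0, 0, -2],
    [0, 0, -2],
    [0, 0, -2],
    [0, 0, -2],
    [0, 0, -2],
    [0, 0, -1],
    [0, 0, 0],
    [0, 0, 0],
  ],
  fingers=[8, 8, 8, 8, 8, 8, 8, 8],
)

```text
clock: 12.73
eef_pos: [517.4, 177.5, 86.5]
ee_rot: [1.903, 2.499, 0.0]
contact_force: [-0.2, 0.2, -3.6]
grip_width: 0.188
```

Run:
```python
from h import *
from cell import read_camera
s,M=st()
S=read_camera("side");np.save("pics/s5.npy",S)
p=np.array(s["eef_pos"])+[0,0,5.2]
for d in(19,120,153):print(d,proj(S,p+d*M[:,0]))
for b in blobs(black(S["pixels"]),(100,210,255,335)):print(b[0],b[1])
im=S["pixels"].astype(int)
for r in range(300,324,2):
    row=im[r,145:180];print(r,[ (i+145,int(row[i].mean())) for i in range(4,30)])
```

```text
t 12.73 tcp [517.4 177.5  86.5] yaw x 105.42 zdir [ 0. -0. -1.] F [-0.2  0.2 -3.6] tq [-0.28 -0.09  0.01] w 17.7 q [-0.2   0.69 -0.27  1.92  0.32  0.58 -0.42]
19 [183.98527665 275.11761675]
120 [161.5962157  304.68065976]
153 [153.4543185  315.43141245]
239 [120.18410042 263.10878661]
32 [183.21875 260.9375 ]
673 [131.43387816 289.1961367 ]
834 [171.80095923 294.32973621]
300 [(149, 224), (150, 223), (151, 223), (152, 157), (153, 48), (154, 11), (155, 18), (156, 12), (157, 10), (158, 12), (159, 6), (160, 1), (161, 27), (162, 100), (163, 161), (164, 181), (165, 153), (166, 97), (167, 38), (168, 15), (169, 2), (170, 1), (171, 6), (172, 8), (173, 11), (174, 11)]
302 [(149, 223), (150, 223), (151, 220), (152, 199), (153, 121), (154, 19), (155, 3), (156, 15), (157, 11), (158, 6), (159, 12), (160, 67), (161, 145), (162, 177), (163, 179), (164, 168), (165, 138), (166, 101), (167, 52), (168, 14), (169, 12), (170, 10), (171, 18), (172, 9), (173, 12), (174, 8)]
304 [(149, 223), (150, 213), (151, 190), (152, 182), (153, 160), (154, 113), (155, 58), (156, 11), (157, 4), (158, 26), (159, 144), (1
[... 2250 characters left out ...]
 223), (170, 222), (171, 220), (172, 223), (173, 224), (174, 223)]
320 [(149, 222), (150, 224), (151, 223), (152, 226), (153, 226), (154, 227), (155, 226), (156, 203), (157, 182), (158, 171), (159, 137), (160, 165), (161, 214), (162, 225), (163, 224), (164, 224), (165, 224), (166, 225), (167, 226), (168, 226), (169, 226), (170, 224), (171, 226), (172, 225), (173, 194), (174, 170)]
322 [(149, 226), (150, 227), (151, 226), (152, 225), (153, 222), (154, 206), (155, 186), (156, 181), (157, 159), (158, 132), (159, 198), (160, 226), (161, 227), (162, 226), (163, 225), (164, 224), (165, 224), (166, 225), (167, 223), (168, 226), (169, 224), (170, 224), (171, 223), (172, 201), (173, 177), (174, 177)]
```

The collar is lifted with the rod level: tip measured at about (153,316), predicted (153.5,315.4). The wrist shows about 2.3 N extra weight. Lifting to carry height.

Call:
play_rows(
  rotation=[
    [0, 0, 0],
    [0, 0, 0],
    [0, 0, 0],
    [0, 0, 0],
    [0, 0, 0],
    [0, 0, 0],
    [0, 0, 0],
    [0, 0, 0],
  ],
  xyz=[
    [0, 0, -3],
    [0, 0, -6],
    [0, 0, -9],
    [0, 0, -12],
    [0, 0, -14],
    [0, 0, -14],
    [0, 0, -14],
    [0, 0, -14],
  ],
  fingers=[8, 8, 8, 8, 8, 8, 8, 8],
)

```text
clock: 13.45
eef_pos: [517.4, 177.6, 174.1]
ee_rot: [1.903, 2.499, 0.001]
contact_force: [0.6, 0.3, -3.6]
grip_width: 0.188
```

Call:
play_rows(
  rotation=[
    [0, 0, 0],
    [0, 0, 0],
    [0, 0, 0],
    [0, 0, 0],
    [0, 0, 0],
    [0, 0, 0],
    [0, 0, 0],
    [0, 0, 0],
  ],
  xyz=[
    [0, 0, -14],
    [0, 0, -14],
    [0, 0, -12],
    [0, 0, -10],
    [0, 0, -8],
    [0, 0, -4],
    [0, 0, -2],
    [0, 0, 0],
  ],
  fingers=[8, 8, 8, 8, 8, 8, 8, 8],
)

```text
clock: 14.12
eef_pos: [517.3, 177.5, 236.6]
ee_rot: [1.903, 2.499, 0.0]
contact_force: [-0.0, 0.1, -3.6]
grip_width: 0.186
```

Run:
```python
from h import *
from cell import read_camera
s,M=st()
S=read_camera("side");np.save("pics/s6.npy",S)
p=np.array(s["eef_pos"])+[0,0,5.2]
for d in(19,82,153):print(d,proj(S,p+d*M[:,0]))
print("collar pred",proj(S,p+82*M[:,0]-[0,0,9]))
x=proj(S,p+82*M[:,0]).astype(int)
cv2.imwrite("pics/c6.png",cv2.resize(S["pixels"][x[1]-60:x[1]+60,x[0]-80:x[0]+80],(800,600),interpolation=cv2.INTER_CUBIC));print(x)
for b in blobs(black(S["pixels"]),(x[0]-40,x[0]+40,x[1]-40,x[1]+40),100):print(b[0],b[1])
```

```text
t 14.12 tcp [517.3 177.5 236.6] yaw x 105.43 zdir [ 0. -0. -1.] F [-0.   0.1 -3.6] tq [-0.26 -0.14  0.02] w 17.5 q [-0.14  0.48 -0.36  1.78  0.21  0.91 -0.32]
19 [176.82196418 228.08896119]
82 [161.55036457 245.14553782]
153 [142.19018956 266.76857122]
collar pred [162.13367205 248.27946755]
[161 245]
1317 [159.0007593  246.03264996]
210 [136.86190476 279.22380952]
```

View pics/c6.png

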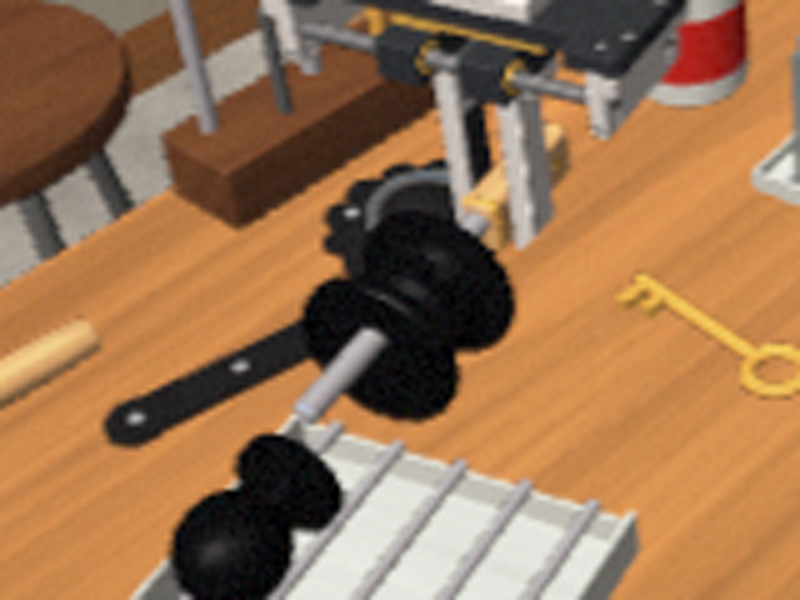

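The collar hangs on the rod with the tip at about (142.6,267), as predicted, so the rod is level. Carrying it over.

Call:
play_rows(
  rotation=[
    [0, 0, 0],
    [0, 0, 0],
    [0, 0, 0],
    [0, 0, 0],
    [0, 0, 0],
    [0, 0, 0],
    [0, 0, 0],
    [0, 0, 0],
  ],
  xyz=[
    [-5, -1.8, 0],
    [-10, -3.6, 0],
    [-15, -5.4, 0],
    [-20, -7.2, 0],
    [-25, -9, 0],
    [-25, -9, 0],
    [-25, -9, 0],
    [-25, -9, 0],
  ],
  fingers=[8, 8, 8, 8, 8, 8, 8, 8],
)

```text
clock: 14.83
eef_pos: [504.4, 16.1, 236.1]
ee_rot: [-1.904, -2.499, 0.002]
contact_force: [0.4, 0.8, -3.4]
grip_width: 0.185
```

Call:
play_rows(
  rotation=[
    [0, 0, 0],
    [0, 0, 0],
    [0, 0, 0],
    [0, 0, 0],
    [0, 0, 0],
    [0, 0, 0],
    [0, 0, 0],
    [0, 0, 0],
  ],
  xyz=[
    [-25, -9, 0],
    [-25, -9, 0],
    [-25, -9, 0],
    [-25, -9, 0],
    [-25, -9, 0],
    [-25, -9, 0],
    [-25, -9, 0],
    [-25, -9, 0],
  ],
  fingers=[8, 8, 8, 8, 8, 8, 8, 8],
)

```text
clock: 15.5
eef_pos: [487.8, -195.7, 236.1]
ee_rot: [-1.904, -2.498, 0.001]
contact_force: [1.0, 0.1, -4.3]
grip_width: 0.187
```

Call:
play_rows(
  rotation=[
    [0, 0, 0],
    [0, 0, 0],
    [0, 0, 0],
    [0, 0, 0],
    [0, 0, 0],
    [0, 0, 0],
    [0, 0, 0],
    [0, 0, 0],
  ],
  xyz=[
    [-25, -9, 0],
    [-20, -7.2, 0],
    [-15, -5.4, 0],
    [-10, -3.6, 0],
    [-6, -2, 0],
    [-2, -0.6, 0],
    [0, 0, 0],
    [0, 0, 0],
  ],
  fingers=[8, 8, 8, 8, 8, 8, 8, 8],
)

```text
clock: 16.17
eef_pos: [483.1, -274.7, 236.5]
ee_rot: [-1.901, -2.501, -0.001]
contact_force: [0.7, 0.4, -2.9]
grip_width: 0.186
```

Call:
play_rows(
  rotation=[
    [0, 0, 3],
    [0, 0, 5.5],
    [0, 0, 5.5],
    [0, 0, 5.5],
    [0, 0, 5.5],
    [0, 0, 5.5],
    [0, 0, 5.5],
    [0, 0, 5.5],
  ],
  xyz=[
    [0, 0, 0],
    [0, 0, 0],
    [0, 0, 0],
    [0, 0, 0],
    [0, 0, 0],
    [0, 0, 0],
    [0, 0, 0],
    [0, 0, 0],
  ],
  fingers=[8, 8, 8, 8, 8, 8, 8, 8],
)

```text
clock: 16.83
eef_pos: [483.2, -274.2, 236.5]
ee_rot: [-2.666, -1.66, -0.0]
contact_force: [0.2, -0.1, -3.4]
grip_width: 0.19
```

Call:
play_rows(
  rotation=[
    [0, 0, 5.5],
    [0, 0, 5.5],
    [0, 0, 5.5],
    [0, 0, 5.5],
    [0, 0, 5.5],
    [0, 0, 5.5],
    [0, 0, 5.5],
    [0, 0, 5.5],
  ],
  xyz=[
    [0, 0, 0],
    [0, 0, 0],
    [0, 0, 0],
    [0, 0, 0],
    [0, 0, 0],
    [0, 0, 0],
    [0, 0, 0],
    [0, 0, 0],
  ],
  fingers=[8, 8, 8, 8, 8, 8, 8, 8],
)

```text
clock: 17.5
eef_pos: [483.1, -274.0, 236.4]
ee_rot: [-3.093, -0.54, 0.0]
contact_force: [0.1, -0.7, -3.5]
grip_width: 0.188
```

Call:
play_rows(
  rotation=[
    [0, 0, 5.5],
    [0, 0, 5.5],
    [0, 0, 4.3],
    [0, 0, 0],
    [0, 0, 0],
    [0, 0, 0],
    [0, 0, 0],
    [0, 0, 0],
  ],
  xyz=[
    [0, 0, 0],
    [0, 0, 0],
    [0, 0, 0],
    [0, 0, 0],
    [0, 0, 0],
    [0, 0, 0],
    [0, 0, 0],
    [0, 0, 0],
  ],
  fingers=[8, 8, 8, 8, 8, 8, 8, 8],
)

```text
clock: 18.17
eef_pos: [482.9, -275.7, 236.5]
ee_rot: [-3.139, -0.129, -0.0]
contact_force: [-0.1, -0.8, -3.2]
grip_width: 0.187
```

```bash
cat > look.py <<'E'
from h import *
from cell import read_camera
import sys
s,M=st()
S=read_camera("side");np.save("pics/%s.npy"%sys.argv[1],S)
p=np.array(s["eef_pos"])+[0,0,5.2]
for d in(19,81,153):print(d,proj(S,p+d*M[:,0]).round(1))
print("collar pred",proj(S,p+81*M[:,0]-[0,0,9]).round(1))
print("target-tcp in tool",(M.T@(np.array([480.9,-302.8,114.8])-s["eef_pos"])).round(1))
x=proj(S,p+81*M[:,0]).astype(int);print("crop centre",x)
cv2.imwrite("pics/%s.png"%sys.argv[1],cv2.resize(S["pixels"][x[1]-60:x[1]+60,x[0]-80:x[0]+80],(800,600),interpolation=cv2.INTER_CUBIC))
E
python3 look.py c7
```

```text
t 18.17 tcp [ 482.9 -275.7  236.5] yaw x 4.69 zdir [ 0.  0. -1.] F [-0.1 -0.8 -3.2] tq [-0.02  0.25  0.01] w 17.6 q [ 0.36  0.48  0.16  1.77 -0.1   0.9  -0.92]
19 [293.5 151.3]
81 [275.8 146.3]
153 [256.2 140.8]
collar pred [275.7 148.9]
target-tcp in tool [ -4.3  26.9 121.7]
crop centre [275 146]
```

View pics/c7.png

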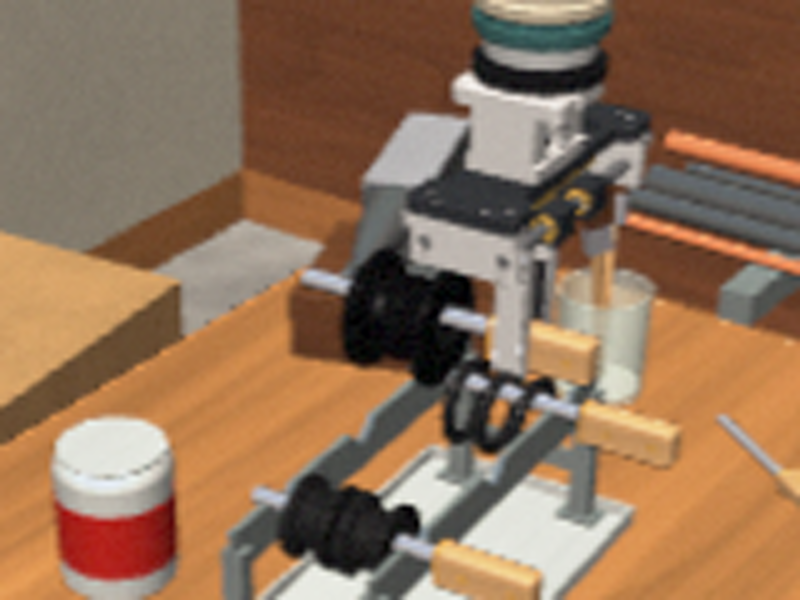

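The collar sits mid-rod at about px (277,149), which is roughly 4 mm towards the handle and within tolerance. Next I align over the notch and descend.

Call:
play_rows(
  rotation=[
    [0, 0, 0],
    [0, 0, 0],
    [0, 0, 0],
    [0, 0, 0],
    [0, 0, 0],
    [0, 0, 0],
    [0, 0, 0],
    [0, 0, 0],
  ],
  xyz=[
    [-1, 4, 0],
    [-1, 8, 0],
    [-1.3, 8, 0],
    [-1, 5, 0],
    [0, 1.9, 0],
    [0, 0, 0],
    [0, 0, 0],
    [0, 0, 0],
  ],
  fingers=[8, 8, 8, 8, 8, 8, 8, 8],
)

```text
clock: 18.88
eef_pos: [480.9, -302.7, 236.4]
ee_rot: [-3.138, -0.128, 0.0]
contact_force: [-0.4, 0.6, -3.1]
grip_width: 0.19
```

Call:
play_rows(
  rotation=[
    [0, 0, 0],
    [0, 0, 0],
    [0, 0, 0],
    [0, 0, 0],
    [0, 0, 0],
    [0, 0, 0],
    [0, 0, 0],
    [0, 0, 0],
  ],
  xyz=[
    [0, 0, 4],
    [0, 0, 8],
    [0, 0, 12],
    [0, 0, 12],
    [0, 0, 12],
    [0, 0, 12],
    [0, 0, 12],
    [0, 0, 8],
  ],
  fingers=[8, 8, 8, 8, 8, 8, 8, 8],
)

```text
clock: 19.55
eef_pos: [480.2, -302.3, 154.7]
ee_rot: [-3.138, -0.127, 0.003]
contact_force: [-0.6, 0.8, -3.2]
grip_width: 0.189
```

Call:
play_rows(
  rotation=[
    [0, 0, 0],
    [0, 0, 0],
    [0, 0, 0],
    [0, 0, 0],
    [0, 0, 0],
    [0, 0, 0],
    [0, 0, 0],
    [0, 0, 0],
  ],
  xyz=[
    [0, 0, 6],
    [0, 0, 6],
    [0, 0, 5],
    [0, 0, 3],
    [0, 0, 1],
    [0, 0, 0],
    [0, 0, 0],
    [0, 0, 0],
  ],
  fingers=[8, 8, 8, 8, 8, 8, 8, 8],
)

```text
clock: 20.22
eef_pos: [481.1, -303.3, 135.9]
ee_rot: [3.139, 0.127, 0.001]
contact_force: [0.6, -0.1, -3.3]
grip_width: 0.189
```

```bash
python3 look.py c8
```

```text
t 20.22 tcp [ 481.1 -303.3  135.9] yaw x 4.62 zdir [ 0.001 -0.    -1.   ] F [ 0.6 -0.1 -3.3] tq [ 0.03  0.24 -0.03] w 17.8 q [ 0.42  0.63  0.14  1.84 -0.13  0.69 -0.86]
19 [297.2 176.1]
81 [280.4 170.8]
153 [261.8 165. ]
collar pred [280.3 173.2]
target-tcp in tool [-0.2 -0.5 21.1]
crop centre [280 170]
```

View pics/c8.png

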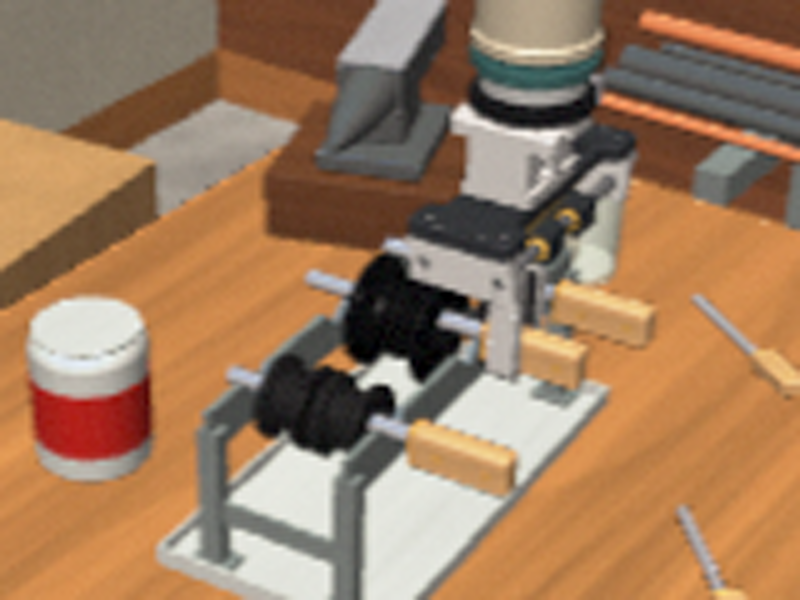

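The collar is between the rails and clear of both. Seating the rod slowly.

Call:
play_rows(
  rotation=[
    [0, 0, 0],
    [0, 0, 0],
    [0, 0, 0],
    [0, 0, 0],
    [0, 0, 0],
    [0, 0, 0],
    [0, 0, 0],
    [0, 0, 0],
  ],
  xyz=[
    [0, -0.5, 4],
    [0, 0, 4],
    [0, 0, 4],
    [0, 0, 3],
    [0, 0, 2],
    [0, 0, 1],
    [0, 0, 0],
    [0, 0, 0],
  ],
  fingers=[8, 8, 8, 8, 8, 8, 8, 8],
)

```text
clock: 20.93
eef_pos: [480.8, -302.6, 117.5]
ee_rot: [3.139, 0.127, 0.0]
contact_force: [0.6, 0.9, -2.5]
grip_width: 0.19
```

Call:
play_rows(
  rotation=[
    [0, 0, 0],
    [0, 0, 0],
    [0, 0, 0],
    [0, 0, 0],
    [0, 0, 0],
    [0, 0, 0],
    [0, 0, 0],
  ],
  xyz=[
    [0, 0, 1],
    [0, 0, 1],
    [0, 0, 0.5],
    [0, 0, 0],
    [0, 0, 0],
    [0, 0, 0],
    [0, 0, 0],
  ],
  fingers=[8, 8, 8, 8, 8, 8, 8],
)

```text
clock: 21.52
eef_pos: [481.0, -302.9, 115.2]
ee_rot: [3.138, 0.126, 0.001]
contact_force: [0.2, -1.8, -1.4]
grip_width: 0.185
```

```bash
python3 look.py c9
```

```text
t 21.52 tcp [ 481.  -302.9  115.2] yaw x 4.61 zdir [ 0.001 -0.001 -1.   ] F [ 0.2 -1.8 -1.4] tq [-0.21  0.1   0.02] w 17.4 q [ 0.43  0.66  0.13  1.85 -0.13  0.64 -0.85]
19 [296.9 181.6]
81 [280.2 176.3]
153 [261.8 170.4]
collar pred [280.1 178.6]
target-tcp in tool [-0.1 -0.1  0.4]
crop centre [280 176]
```

Call:
play_rows(
  rotation=[
    [0, 0, 0],
    [0, 0, 0],
    [0, 0, 0],
    [0, 0, 0],
    [0, 0, 0],
  ],
  xyz=[
    [0, 0, 0.7],
    [0, 0, 0],
    [0, 0, 0],
    [0, 0, 0],
    [0, 0, 0],
  ],
  fingers=[10, 10, 10, 10, 10],
  squeeze=20,
)

```text
clock: 21.98
eef_pos: [481.1, -303.3, 114.7]
ee_rot: [3.138, 0.126, 0.002]
contact_force: [-0.7, -2.4, 2.7]
grip_width: 0.189
```

Call:
play_rows(
  rotation=[
    [0, 0, 0],
    [0, 0, 0],
    [0, 0, 0],
    [0, 0, 0],
    [0, 0, 0],
    [0, 0, 0],
    [0, 0, 0],
    [0, 0, 0],
  ],
  xyz=[
    [0, 0, 0],
    [0, 0, 0],
    [0, 0, 0],
    [0, 0, 0],
    [0, 0, 0],
    [0, 0, 0],
    [0, 0, 0],
    [0, 0, 0],
  ],
  fingers=[18, 20, 23, 27, 32, 38, 45, 50],
)

```text
clock: 22.65
eef_pos: [480.7, -302.3, 114.1]
ee_rot: [-3.139, -0.127, 0.0]
contact_force: [-0.2, 0.8, -0.3]
grip_width: 0.512
```

```bash
python3 look.py c10
```

```text
t 22.65 tcp [ 480.7 -302.3  114.1] yaw x 4.64 zdir [-0.  0. -1.] F [-0.2  0.8 -0.3] tq [ 0.11 -0.02  0.02] w 48.2 q [ 0.43  0.66  0.13  1.85 -0.13  0.64 -0.85]
19 [296.8 182. ]
81 [280.2 176.7]
153 [261.7 170.8]
collar pred [280.1 179. ]
target-tcp in tool [ 0.2  0.5 -0.7]
crop centre [280 176]
```

Released, with contact forces near zero. Retreating straight up, then back for a clear view.

Call:
play_rows(
  rotation=[
    [0, 0, 0],
    [0, 0, 0],
    [0, 0, 0],
    [0, 0, 0],
    [0, 0, 0],
    [0, 0, 0],
    [0, 0, 0],
    [0, 0, 0],
  ],
  xyz=[
    [0, 0, -5],
    [0, 0, -10],
    [0, 0, -20],
    [0, 0, -20],
    [0, 0, -20],
    [0, 0, -20],
    [0, 0, -20],
    [0, 0, -10],
  ],
  fingers=[50, 50, 50, 50, 50, 50, 50, 50],
)

```text
clock: 23.37
eef_pos: [481.8, -303.4, 242.7]
ee_rot: [3.137, 0.126, 0.006]
contact_force: [0.8, -0.1, -0.2]
grip_width: 0.531
```

Call:
play_rows(
  rotation=[
    [0, 0, 0],
    [0, 0, 0],
    [0, 0, 0],
    [0, 0, 0],
    [0, 0, 0],
    [0, 0, 0],
    [0, 0, 0],
    [0, 0, 0],
  ],
  xyz=[
    [-5, 10, 0],
    [-10, 25, 0],
    [-10, 30, 0],
    [-10, 30, 0],
    [-10, 30, 0],
    [-10, 30, 0],
    [-10, 30, 0],
    [-10, 30, 0],
  ],
  fingers=[50, 50, 50, 50, 50, 50, 50, 50],
)

```text
clock: 24.03
eef_pos: [421.5, -524.7, 237.9]
ee_rot: [-3.138, -0.126, 0.003]
contact_force: [1.1, 1.3, -0.3]
grip_width: 0.532
```

Call:
play_rows(
  rotation=[
    [0, 0, 0],
    [0, 0, 0],
    [0, 0, 0],
    [0, 0, 0],
    [0, 0, 0],
    [0, 0, 0],
    [0, 0, 0],
  ],
  xyz=[
    [-5, 30, 0],
    [-5, 30, 0],
    [0, 20, 0],
    [0, 10, 0],
    [0, 0, 0],
    [0, 0, 0],
    [0, 0, 0],
  ],
  fingers=[50, 50, 50, 50, 50, 50, 50],
)

```text
clock: 24.62
eef_pos: [420.4, -612.4, 238.4]
ee_rot: [-3.137, -0.127, 0.001]
contact_force: [0.2, 1.0, -0.4]
grip_width: 0.53
```

Run:
```python
from h import *
from cell import read_camera
np.set_printoptions(precision=1,suppress=True)
st()
T=read_camera("top");S=read_camera("side")
f=lambda im,x0,x1,y0,y1,w,h:cv2.resize(im[y0:y1,x0:x1],(w,h),interpolation=cv2.INTER_CUBIC)
cv2.imwrite("pics/c11.png",np.vstack([f(T["pixels"],235,385,160,260,450,300),f(S["pixels"],225,345,150,230,450,300)]))
for im in(np.load("pics/top0.npy",allow_pickle=True).item(),T):
    m=max(blobs(wood(im["pixels"]),(305,318,218,252)),key=lambda b:b[0]);print("handle",m[0],m[1],onz(im,*m[1],130)[:2])
for n in range(1):
    b=[b for b in blobs(black(T["pixels"]),(285,330,175,225),60)];b2=[b for b in blobs(black(S["pixels"]),(262,300,160,205),60)]
    for x in b:
        print("top",x[0],x[1],onz(T,*x[1],111))
        for y in b2:print(" side",y[0],y[1],tri(T,x[1],S,y[1]))
# fore/aft view extents of collar flanges on rod axis for midpoint
```

```text
t 24.62 tcp [ 420.4 -612.4  238.4] yaw x 4.65 zdir [-0.  0. -1.] F [ 0.2  1.  -0.4] tq [ 0.1  0.  -0. ] w 49.8 q [ 0.8  0.8  0.2  1.2 -0.1  1.2 -0.5]
handle 135 [311.1 234.6] [ 464.6 -301.5]
handle 142 [311.3 234.7] [ 464.6 -301.8]
top 344 [308.  200.3] [ 559.5 -297.   111. ]
 side 530 [276.3 181.3] (array([ 566.4, -294.5,  100.2]), np.float64(15.166159278230008))
```

View pics/c11.png

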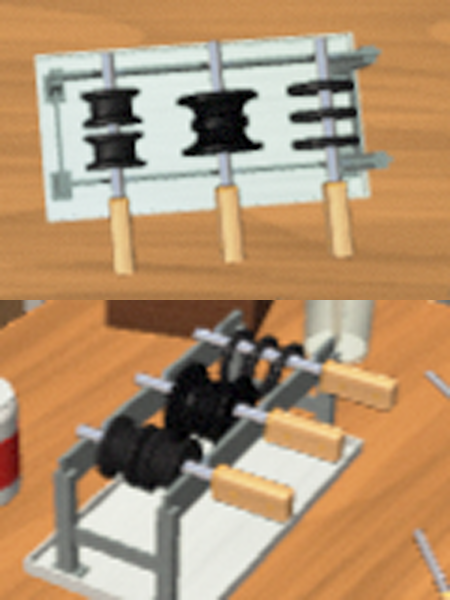

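The rod is back exactly where it was, with its handle within 0.3 mm of the start in the top view. The collar hangs midway between the rails, clear of both. Handing in.

```bash
python3 -c "
from cell import *
print(sign_off())"
```

```text
the job is handed in; nothing more can be done
None
```

The wet collar now hangs on its rod in the rack's middle notches, between the two rails. I took the rod by its handle, passed it through the bore without feeling any contact, carried the collar over level, seated the rod and let go. I handed in at about 25 s of the 58 s allowed; no verdict is reported.

**Last checks (pictures taken after release):**
- **Rod:** the handle is within about 0.3 mm of where it started in the top view, so the rod is back in its own notches.
- **Collar:** it sits about 2 mm from midway between the rails in the top view and is clear of both in the pictures.
- **Robot:** the gripper is open and well away, touching nothing. The two loaded rods look undisturbed; I did not re-measure the finial, key, rose, tin or hinge at the end.

**One check disagreed:** working out the collar's position from both cameras missed by 15 mm and put it about 5 mm past centre. The black parts of the neighbouring loads overlap it in the side view, so I relied on the top view. Either figure is within the 18.5 mm allowed.

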